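# Let the grooved pulley out of the twin gravity feeder

### The arm

A 6-joint arm with a two-finger parallel gripper is mounted at the origin on the work surface. World frame = base frame: x ahead of the robot, y to its left, z up, the work surface at z = 0. Lengths are in m, angles in rad, forces in N, time in s.
With the tool pointing down it reaches from about 0.225 to 0.875 m from the base axis. Payload 3.4 kg.
Tool frame: the origin (TCP) lies midway between the tips of the shut fingers; the grasp point (between the pads) lies 19 mm behind it (manip.grip_point_offset is the distance from the TCP to the grasp point, in m); x points along the fingers, y is the direction in which the jaws open and shut, and the axes are right-handed (so a half turn about x gives the same grasp; the last joint's range is limited). The gripper opens to 85 mm and grips with 20 to 120 N. Pads are 22 mm wide; open, the fingers measure 114 mm over their backs; the gripper's body (76 mm by 85 mm) begins 54 mm behind the grasp point. The pads swing forward as they close: fully open they stand 13 mm farther back than shut.
Start: joints at [-1.375, 0.276, 1.505, -0, 1.361, -0.121], TCP at [0.179, -0.546, 0.231] pointing down, gripper open.
Joint ranges: [-2.89, 2.89], [-0.75, 2.08], [0.22, 2.7], [-1.18, 4.32], [0.11, 2.71], [-2.7, 2.7]. Speed limits (rad/s): [2.57, 2.57, 3.14, 3.14, 3.14, 3.14].

### API

Orientations are given as a unit quaternion [w, x, y, z].
In Python, from rig import manip gives the robot as it stands.
- The arm moves only by the shell command python3 -m crank 'ROWS' [FORCE]. ROWS is a JSON object of lists of equal length, an entry for each row: "grip": the opening, from 0 (shut) to 1 (fully open); "slide": the shift along the world's x, y, z in cm, a list of three; "roll": the turn about the world's z in degrees. In form: {"grip": [grip, ...], "slide": [[dx, dy, dz], ...], "roll": [roll, ...]}. A call has 1 to 20 rows; each row is the pose to reach, as a shift and turn from the pose commanded when the call began; what a row does not reach only later rows make up. A row lasts 1/10 s, in which the tool goes at most 50 mm and 8.59 degrees, less where a joint would pass 70% of its speed; a pose out of reach is approached as far as the arm can. A call with a gripper value outside its range is refused whole. The fingers move at their own pace and stop on an object; FORCE is the grip in N (left out, the last holds). Time passes only in rows, so rows that repeat a pose let the fingers close. It gives the time, the measured TCP pose, the force and the opening at its end, in the units of the state.
- manip.get_state(): the state, without advancing time (a new reading comes with each control period).
- manip.get_image(name): name is "side" or "top"; returns a dict with "frame" (384x512x3 uint8, red, green, blue), "K" (3x3 intrinsics, pixels), "distortion" ([k1, k2, p1, p2, k3] as OpenCV has them; the pictures are not rectified), "R" (3x3) and "t" (3): a world point X has camera coordinates R X + t. Camera axes: x right, y down, z forward; pixel columns grow to the right and rows downward; lengths in m; the calibration is good to about 2 mm. A picture is of the moment at which its call begins. There is no depth.
- manip.sign_off(): hands the job in, once; it reports no verdict.
The state is a dict: "clock": time; "qpos": joint angles; "qd": joint speeds; "effort": joint torques, N m; "position": TCP position; "ee_rot": TCP orientation; "contact_force": force on the tool from outside, world axes, zero at the start; "moment": the same for the moment, N m; "width": finger opening in m.
Only numpy, scipy, OpenCV 4.12 (cv2) and the standard library are available. Lean on these libraries where they do the work, as an engineer would, in place of code of your own. Each camera call takes 0.05 s, during which the arm holds its last target. There are 200 camera calls.

### The job

Push the sliding catch tray all the way across to its stop under the lane where the grooved pulley waits, then press down the outer end of that lane's rocking lever so its gate lifts and the pulley rolls out into the tray, and let the lever come back up so the gate is shut. The plain roller stays behind its own gate; only push the tray and press the lever, never touch or lift the pulley or the roller, and leave the other things on the bench where they are.

Things in the scene. Friction and masses are not known exactly. Their poses are not given: they have to be found in the camera images.
- feeder: Fixed twin gravity feeder, aluminium with dark chutes, under 105 mm high, base plate 270 mm square. Origin on the table under the tray's mid position; +x uphill, away from the robot, +y left. Two lanes 51 mm wide at y = +40 and -40 mm fall 11 degrees to open mouths at x = 30 mm, floor there 38 mm high. At x = 115 mm each is shut by a gate blade on its own lever (pivots at y = +115, -115, 94 mm high)
- lever_left (a joint): Left rocking lever (rad): 0 = at rest, level, gate shut; 0.45 = outer end fully down on its stop, pad 32 mm lower, gate fully up. Sprung: 3 N at the pad starts it, 9 N holds it down; let go, it returns to 0. The pulley passes only from about 0.35 on: press right down and keep it there a second or so while it rolls out
- lever_right (a joint): Right rocking lever, the same, mirrored
- lever_left_pad (a point): Centre of the top of the left lever's press pad, a black rubber square 40 x 40 mm, 8 mm thick, at the lever's outer end, 75 mm outward of the pivot; feeder x = 115, y = +190 mm, 94 mm above the table at rest. It moves with the lever
- lever_right_pad (a point): The same on the right lever, feeder x = 115, y = -190 mm
- tray (a joint): Position of the sliding catch tray along the feeder's y axis (m): +0.040 = at its end stop squarely under the left lane's mouth, -0.040 = at its end stop under the right lane's mouth; starts between the two. Drags with about 2 N and stays where it is left
- tray_in (a point): Centre of the inner floor of the catch tray, 11 mm above the table; axes as the feeder's. Plain steel tray in front of the chutes, open on top, outside 84 mm (feeder x) by 70 mm (feeder y), walls 4 mm thick; its left and right walls reach 37 mm above the table, the front one 43, the rear one 29. It can be pushed by the outside of its left or right wall
- pulley: Grooved pulley of plain brass, the part to be let out: 26 mm across, 48 mm long, with a groove 20 mm wide and 7 mm deep round its middle; lies across one lane, behind that lane's gate. Origin at its centre; y is its axis; it rolls. 0.08 to 0.17 kg
- roller: Plain brass roller, 26 mm across, 48 mm long, no groove; lies behind the gate of the other lane. Origin at its centre; y is its axis
- tape: Bystander, to be left alone: black ring (tape roll), 72 mm across, 22 mm high; origin at the centre of its underside
- glue: Bystander, to be left alone: white round bottle with red cap, 36 mm across, 70 mm high; origin at the centre of its underside
- block: Bystander, to be left alone: aluminium block with two holes, 45 x 70 x 25 mm; origin at the centre of its underside
- collar: Bystander, to be left alone: small dark steel ring, 34 mm across, 14 mm high; origin at the centre of its underside
- wrench: Bystander, to be left alone: steel wrench lying flat; origin at the centre of its underside
- bin: Bystander, to be left alone: small open blue bin, 70 x 100 x 45 mm; origin at the centre of its underside
- sensor: Bystander, to be left alone: black box, 50 x 60 x 35 mm; origin at the centre of its underside
There are look-alikes about, which are no part of the job. Leave any turquoise look-alike of the roller alone.

How it is judged:
By the outcome, as a careful person would: the job done as asked, in the order asked, and still so for the second after the job is handed in, with the robot touching nothing.
It also fails if it takes over 45 s, if anything falls off the work surface, if the arm or the gripper's body presses on something with over 40 N, if the wrist force passes 120 N, or if a joint passes its speed limit or range.

## Working session

There is one attempt and no reset: what is moved stays moved. The work goes in short steps, Python scripts to look and compute and a shell command to move; the robot and the scene stay as the last step left them, time stands still between calls to the robot, and variables do not carry over. Pictures are saved under pics/ and viewed, on a budget of 10 in all, crops included, one or two more only if the job needs it, and the job is handed in when it is done.

```bash
mkdir -p pics; cat > h.py <<'E'
from rig import manip
import numpy as np, cv2
def cam(n):
    d=manip.get_image(n); return d
def ray(d,uv):
    p=cv2.undistortPoints(np.array([[uv]],float),np.array(d["K"]),np.array(d["distortion"]))[0,0]
    R=np.array(d["R"]);t=np.array(d["t"])
    return -R.T@t, R.T@np.array([p[0],p[1],1])
def onz(d,uv,z):
    o,r=ray(d,uv); return o+r*(z-o[2])/r[2]
def proj(d,X):
    R=np.array(d["R"]);return cv2.projectPoints(np.array(X,float).reshape(-1,1,3),cv2.Rodrigues(R)[0],np.array(d["t"],float),np.array(d["K"]),np.array(d["distortion"]))[0][:,0]
E
python3 - <<'E'
from h import *
import pickle
for n in("top","side"):
    d=cam(n);pickle.dump(d,open(n+".pkl","wb"))
    cv2.imwrite(f"pics/{n}0.png",cv2.resize(d["frame"][:,:,::-1],(800,600),interpolation=cv2.INTER_CUBIC))
    print(n,-np.array(d["R"]).T@d["t"])
print(manip.get_state())
E
```

```text
top [0.41797857 0.01590529 0.88288546]
side [ 0.29829397 -0.83320862  0.7365564 ]
{'clock': 0.1, 'qpos': array([-1.37499470e+00,  2.76530010e-01,  1.50599004e+00,  2.16616583e-05,
        1.36072915e+00, -1.20987005e-01]), 'qd': array([-0.00084273, -0.0017413 , -0.00253486,  0.0006791 ,  0.00235116,
       -0.00112364]), 'effort': array([ 1.07585896e-03, -4.17698300e+01, -2.46404600e+01, -2.60207808e-04,
        5.81923669e-03,  1.36100965e-06]), 'position': array([ 0.17903899, -0.54591931,  0.23053379]), 'ee_rot': array([-0.11094678, -0.69824069, -0.11211788,  0.69826953]), 'contact_force': array([ 1.08292953, -0.28421898, -0.39354253]), 'moment': array([-0.01734849,  0.02529844, -0.06639633]), 'width': 0.08544915539833974}
```

View pics/top0.png

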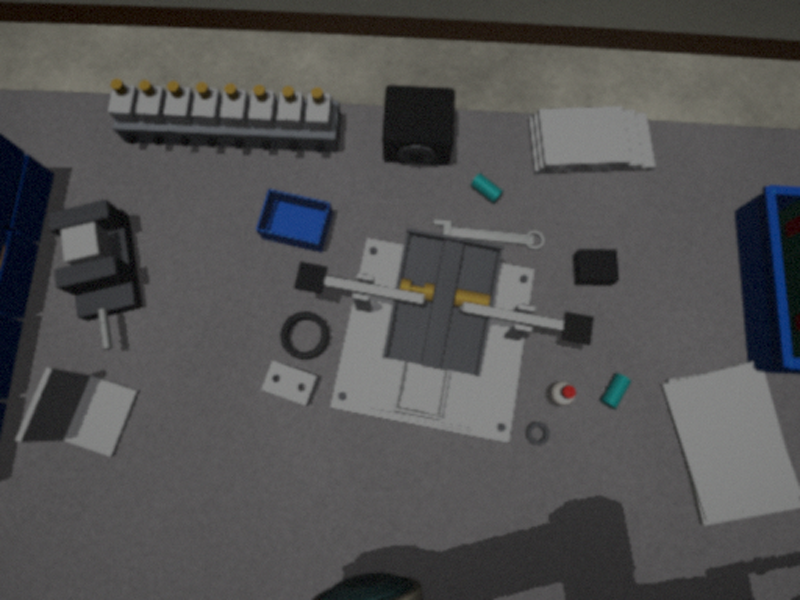

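View pics/side0.png

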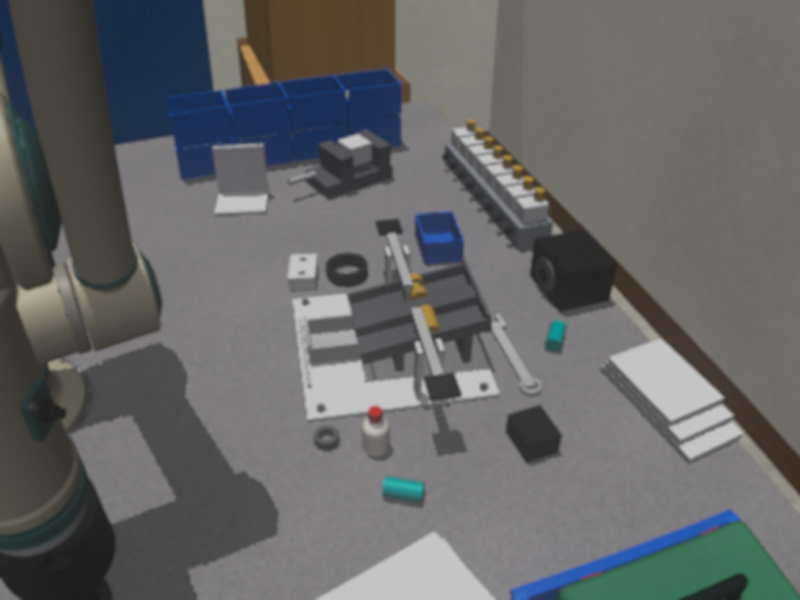

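Both views show the feeder rotated slightly. The left pad is at about (312,277) and the right pad at (578,328) in the top view. The grooved part looks to be in the left lane, at (415,290). I'll measure next and zoom in to confirm.

```bash
python3 - <<'E'
from h import *
import pickle
d=pickle.load(open("top.pkl","rb"));s=pickle.load(open("side.pkl","rb"))
def blob(d,c,th,w=22):
    f=cv2.cvtColor(d["frame"],cv2.COLOR_RGB2GRAY);x,y=[int(v*.64) for v in c]
    m=(f[y-w:y+w,x-w:x+w]<th).astype(np.uint8)
    n,l,st,ce=cv2.connectedComponentsWithStats(m);k=l[w,w];return ce[k]+[x-w,y-w],st[k]
P={}
for n,c,cs in(("L",(312,277),(389,227)),("R",(578,328),(443,386))):
    u,st=blob(d,c,45);print(n,u,st,onz(d,u,.094))
    P[n]=onz(d,u,.094);us,st=blob(s,cs,45);print("  side",us,st,onz(s,us,.094),proj(s,P[n]))
v=P["L"]-P["R"];print("sep",np.linalg.norm(v[:2]));ey=v/np.linalg.norm(v);ex=np.array([ey[1],-ey[0],0]);
yaw=np.arctan2(ex[1],ex[0]);O=(P["L"]+P["R"])/2-.115*ex;O[2]=0
print("yaw deg",np.degrees(yaw),"O",O)
np.savez("fr.npz",O=O,ex=ex,ey=ey)
for c in((366,238),(535,268),(510,440),(332,407)):
    X=onz(d,np.array(c)*.64,.006)-O;print("plate",X@ex,X@ey)
for c in((405,360),(451,370),(441,417),(397,409)):
    X=onz(d,np.array(c)*.64,.037)-O;print("tray",X@ex,X@ey)
for n,c in dict(tape=(305,335),glue=(565,392),block=(290,383),collar=(537,433)).items():
    X=onz(d,np.array(c)*.64,.02);print(n,X,(X-O)@ex,(X-O)@ey)
a=cv2.resize(d["frame"][140:290,200:350,::-1],(600,600),interpolation=cv2.INTER_CUBIC)
cv2.imwrite("pics/z1.png",cv2.convertScaleAbs(a,alpha=1.3))
a=cv2.resize(s["frame"][140:290,180:330,::-1],(600,600),interpolation=cv2.INTER_CUBIC)
cv2.imwrite("pics/z2.png",cv2.convertScaleAbs(a,alpha=1.3))
E
```

```text
L [198.54225352 177.54577465] [ 12  13  20  20 284] [0.61547162 0.15002848 0.094     ]
  side [247.5 144.5] [   0    0   44   44 1936] [0.612743   0.14551117 0.094     ] [[247.96993434 143.43823183]]
R [369.1025641  210.20192308] [ 12  13  20  20 312] [ 0.5632022  -0.22435748  0.094     ]
  side [282.5 246.5] [   0    0   44   44 1936] [ 0.56292208 -0.22884362  0.094     ] [[281.80071719 244.93763812]]
sep 0.378017115898068
yaw deg -7.947902115671289 O [ 0.47544158 -0.02126315  0.        ]
plate 0.21493096678508533 0.13462016004248506
plate 0.21793987658467676 -0.13660197283791142
plate -0.04930699397197582 -0.1369803777314389
plate -0.05267544900228559 0.13007556311794446
tray 0.0331877480998297 0.036681168593673444
tray 0.03173637591071709 -0.03174676432778033
tray -0.03687069822907546 -0.02925420495899254
tray -0.037866280946813435 0.03459598644391386
tape [0.54450274 0.16236585 0.02      ] 0.04300691904639644 0.19141436906785625
glue [ 0.48071182 -0.22803923  0.02      ] 0.03381108559319644 -0.20406109832817954
block [0.47207793 0.17792962 0.02      ] -0.030874237409138493 0.19681426219921888
collar [ 0.41967815 -0.18664344  0.02      ] -0.03236020705620199 -0.17150223595805936
```

View pics/z1.png

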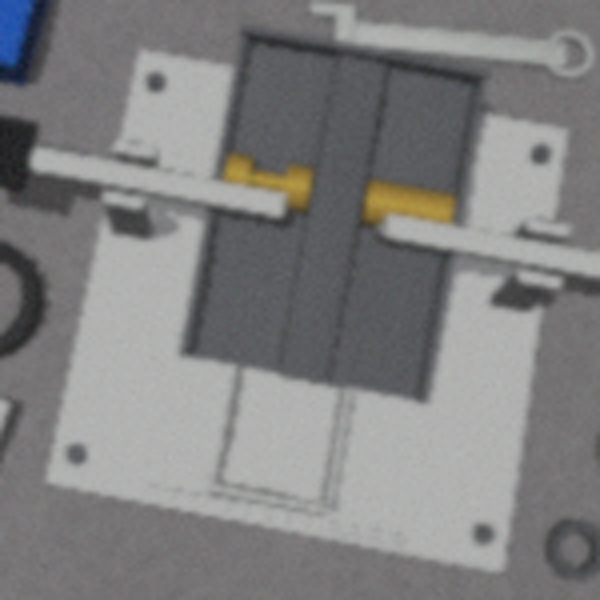

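View pics/z2.png

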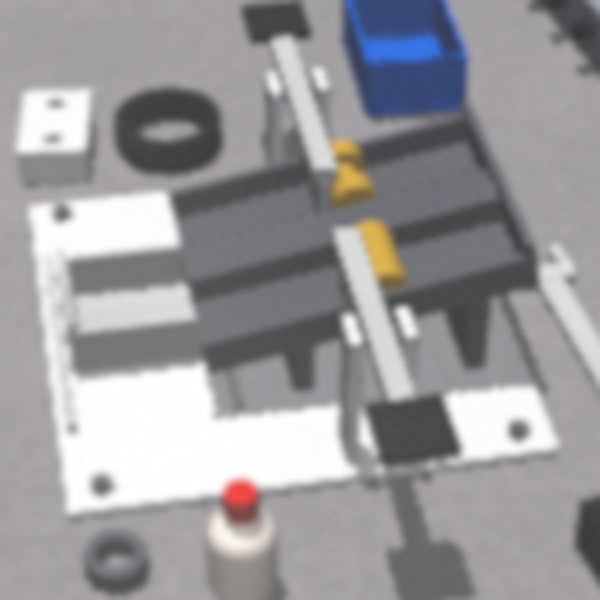

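```bash
python3 - <<'E'
from h import *
from scipy.spatial.transform import Rotation as Ro
f=np.load("fr.npz");O,ex,ey=f["O"],f["ex"],f["ey"]
s=manip.get_state();q=s["ee_rot"];M=Ro.from_quat([q[1],q[2],q[3],q[0]]).as_matrix()
print("tool y",M[:,1],"yaw",np.degrees(np.arctan2(M[1,1],M[0,1])),"ex yaw",np.degrees(np.arctan2(ex[1],ex[0])))
for n,a,b in(("pre",-.012,-.085),("touch",-.012,-.047),("end",-.012,-.006),("pad",.115,.194)):
    T=O+a*ex+b*ey;print(n,T,(T-s["position"])*100)
print("ex,ey",ex,ey)
E
```

```text
tool y [ 0.31151205 -0.95024078 -0.00164188] yaw -71.84959755233538 ex yaw -7.947902115671289
pre [ 0.45180367 -0.10378738  0.        ] [ 27.27646888  44.21319214 -23.05337936]
touch [ 0.45705803 -0.0661524   0.        ] [ 27.80190481  47.97669013 -23.05337936]
end [ 0.46272721 -0.02554624  0.        ] [ 28.36882252  52.03730637 -23.05337936]
pad [0.6161618  0.15497198 0.        ] [ 43.71228121  70.08912832 -23.05337936]
ex,ey [ 0.99039421 -0.13827261  0.        ] [0.13827261 0.99039421 0.        ]
```

```bash
python3 -m crank '{"grip":[0,0,0,0,0,0,0,0,0,0,0,0,0,0],"slide":[[2.3,3.7,0],[4.6,7.4,0],[6.9,11.1,0],[9.2,14.8,0],[11.5,18.5,0],[13.8,22.2,0],[16.1,25.9,0],[18.4,29.6,0],[20.7,33.3,0],[23,37,0],[25.3,40.7,0],[27.3,44.2,0],[27.3,44.2,0],[27.3,44.2,0]],"roll":[5,11,17,23,29,35,41,47,53,59,64,64,64,64]}'
python3 -m crank '{"grip":[0,0,0,0,0,0,0,0],"slide":[[0,0,-4],[0,0,-8],[0,0,-12],[0,0,-16],[0,0,-19],[0,0,-20.5],[0,0,-20.5],[0,0,-20.5]],"roll":[0,0,0,0,0,0,0,0]}'
python3 - <<'E'
from h import *
d=cam("side");print(manip.get_state()["qpos"])
cv2.imwrite("pics/s2.png",cv2.resize(d["frame"][120:300,130:370,::-1],(800,600),interpolation=cv2.INTER_CUBIC))
E
```

```text
clock: 1.5
position: [0.4519, -0.1038, 0.2309]
ee_rot: [-0.465, -0.532, -0.465, 0.533]
contact_force: [0.2, -0.2, -0.7]
width: -0.0002
clock: 2.3
position: [0.4519, -0.1056, 0.0265]
ee_rot: [-0.464, -0.533, -0.464, 0.534]
contact_force: [1.1, -0.9, -0.1]
width: -0.0001
[-3.78947218e-01  3.30499034e-01  2.02703160e+00 -3.39777264e-04
  7.82442725e-01 -2.40362467e-01]
```

View pics/s2.png

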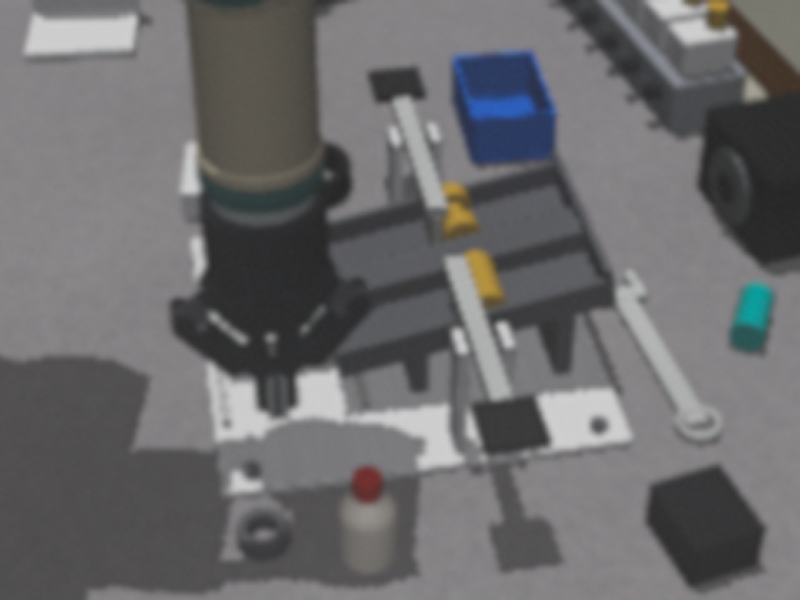

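The shut fingers stand at (275,395), clear of everything and just right of the tray. I'll back off 1.5 cm so the knuckles stay clear of the chute mouths, then push along feeder +y.

```bash
python3 -m crank '{"grip":[0,0,0,0,0,0,0,0,0,0,0,0,0,0,0,0],"slide":[[-1.5,0.2,0],[-1.3,1.7,0],[-1.1,3.2,0],[-1.0,3.9,0],[-0.9,4.3,0],[-0.86,4.7,0],[-0.8,5.1,0],[-0.75,5.5,0],[-0.7,5.9,0],[-0.65,6.3,0],[-0.6,6.7,0],[-0.54,7.1,0],[-0.5,7.5,0],[-0.47,7.7,0],[-0.47,7.7,0],[-0.47,7.7,0]],"roll":[0,0,0,0,0,0,0,0,0,0,0,0,0,0,0,0]}'
python3 -m crank '{"grip":[0,0],"slide":[[0.03,0.2,0],[0.04,0.3,0]],"roll":[0,0]}'
```

```text
clock: 3.95
position: [0.4466, -0.027, 0.0261]
ee_rot: [-0.464, -0.533, -0.465, 0.533]
contact_force: [0.6, -0.1, -0.7]
width: -0.0
clock: 4.15
position: [0.447, -0.0244, 0.0261]
ee_rot: [-0.464, -0.533, -0.465, 0.533]
contact_force: [-1.5, -1.6, -0.2]
width: -0.0004
```

```bash
for i in 1; do :; done; python3 -m crank '{"grip":[0,0],"slide":[[0.03,0.2,0],[0.03,0.2,0]],"roll":[0,0]}'; python3 -m crank '{"grip":[0,0],"slide":[[0.03,0.2,0],[0.03,0.2,0]],"roll":[0,0]}'
python3 - <<'E'
from h import *
d=cam("side")
cv2.imwrite("pics/s3.png",cv2.resize(d["frame"][150:290,170:357,::-1],(800,600),interpolation=cv2.INTER_CUBIC))
E
```

```text
clock: 4.35
position: [0.4472, -0.0232, 0.0261]
ee_rot: [-0.465, -0.532, -0.465, 0.534]
contact_force: [-2.7, -5.9, 0.5]
width: 0.0001
clock: 4.55
position: [0.4473, -0.0231, 0.0262]
ee_rot: [-0.467, -0.53, -0.465, 0.534]
contact_force: [-3.1, -13.6, -0.3]
width: -0.0003
```

View pics/s3.png

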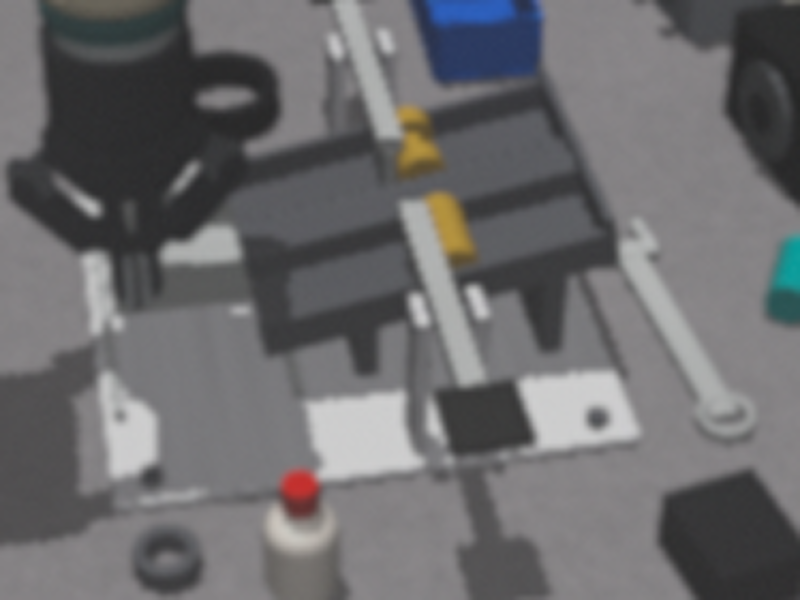

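The fingers met the hard stop: force rose to 14 N at feeder y = -5.7 mm, against -6 expected for the tray at +40 mm. Next I back off, rise and go above the left pad.

```bash
python3 -m crank '{"grip":[0,0,0,0,0,0,0,0,0,0,0,0,0,0,0],"slide":[[-0.2,-1.5,0],[-0.4,-3,0],[-0.4,-3,4],[-0.4,-3,8],[-0.4,-3,12],[-0.4,-3,17],[2,0,17],[5,3.5,17],[8,7,17],[11,10.5,17],[14,14,17],[16.8,17.4,17],[16.8,17.4,13],[16.8,17.4,10],[16.8,17.4,10]],"roll":[0,0,0,0,0,0,0,0,0,0,0,0,0,0,0]}'
python3 - <<'E'
from h import *
f=np.load("fr.npz");O,ex,ey=f["O"],f["ex"],f["ey"]
p=manip.get_state()["position"];print((p-O)@ex,(p-O)@ey,p)
d=cam("side");a=cv2.resize(d["frame"][110:260,170:370,::-1],(800,600),interpolation=cv2.INTER_CUBIC)
cv2.imwrite("pics/s4.png",a)
E
```

```text
clock: 6.1
position: [0.6129, 0.1539, 0.1214]
ee_rot: [-0.463, -0.53, -0.467, 0.536]
contact_force: [-1.3, -0.1, -0.4]
width: 0.0001
0.11187701892243276 0.19252762866841833 [0.61286523 0.15394557 0.12139122]
```

View pics/s4.png

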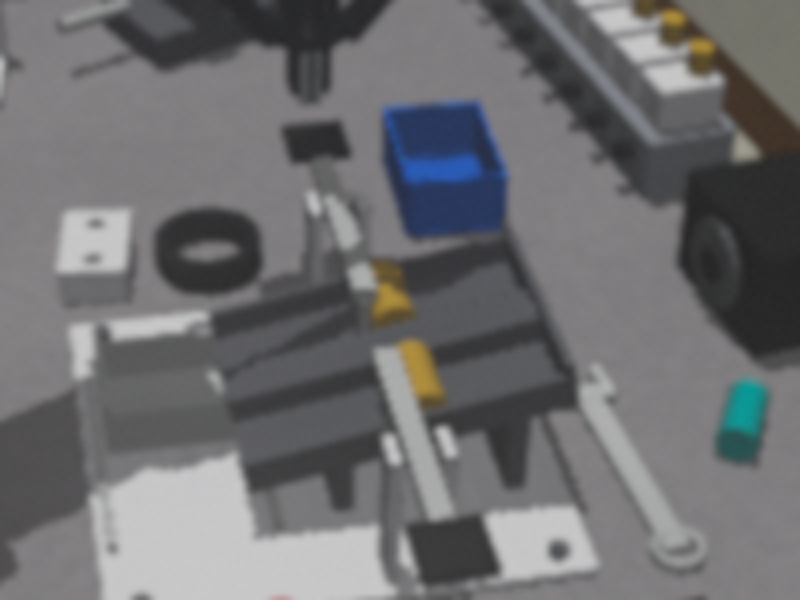

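The tray sits under the left mouth, around (155,375), and the fingertips at (312,85) are directly over the left pad at (315,142). Now I press.

```bash
python3 -m crank '{"grip":[0,0,0,0,0,0,0,0],"slide":[[0,0,-1.5],[0,0,-2.5],[0,0,-3.2],[0,0,-3.9],[0,0,-4.6],[0,0,-5.2],[0,0,-5.6],[0,0,-5.6]],"roll":[0,0,0,0,0,0,0,0]}'
python3 -m crank '{"grip":[0,0],"slide":[[0,0,-0.3],[0,0,-0.5]],"roll":[0,0]}'
```

```text
clock: 6.95
position: [0.6169, 0.1527, 0.0713]
ee_rot: [0.465, 0.533, 0.464, -0.533]
contact_force: [-1.4, -1.0, 7.0]
width: -0.0
clock: 7.15
position: [0.6172, 0.1526, 0.067]
ee_rot: [0.466, 0.533, 0.464, -0.533]
contact_force: [-1.0, -2.5, 8.6]
width: -0.0001
```

```bash
python3 -m crank '{"grip":[0,0,0],"slide":[[0,0,-0.3],[0,0,-0.5],[0,0,-0.5]],"roll":[0,0,0]}'
python3 -m crank '{"grip":[0,0,0],"slide":[[0,0,-0.2],[0,0,-0.3],[0,0,-0.3]],"roll":[0,0,0]}'
python3 -m crank '{"grip":[0,0,0,0,0,0,0,0,0,0,0,0],"slide":[[0,0,-0.1],[0,0,-0.1],[0,0,-0.1],[0,0,-0.1],[0,0,-0.1],[0,0,-0.1],[0,0,-0.1],[0,0,-0.1],[0,0,-0.1],[0,0,-0.1],[0,0,-0.1],[0,0,-0.1]],"roll":[0,0,0,0,0,0,0,0,0,0,0,0]}'
python3 - <<'E'
from h import *
d=cam("side");a=cv2.resize(d["frame"][110:260,170:370,::-1],(800,600),interpolation=cv2.INTER_CUBIC)
cv2.imwrite("pics/s5.png",a)
E
```

```text
clock: 7.45
position: [0.6176, 0.1527, 0.0622]
ee_rot: [0.466, 0.534, 0.464, -0.532]
contact_force: [-1.8, -1.4, 8.7]
width: -0.0001
clock: 7.75
position: [0.6178, 0.1528, 0.0609]
ee_rot: [0.466, 0.534, 0.463, -0.532]
contact_force: [-3.7, -2.5, 17.3]
width: -0.0001
clock: 8.95
position: [0.6178, 0.1527, 0.0608]
ee_rot: [0.466, 0.534, 0.463, -0.532]
contact_force: [-5.3, -2.5, 19.9]
width: -0.0003
```

View pics/s5.png

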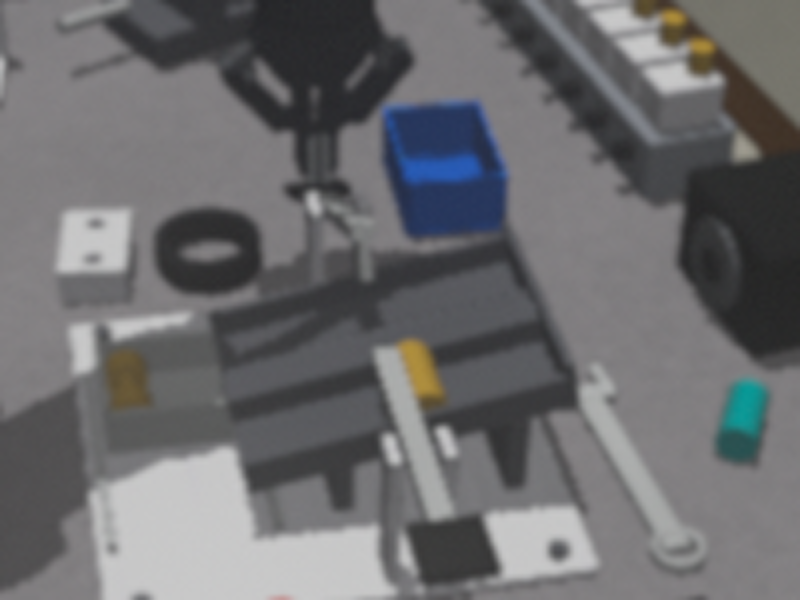

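The pulley is in the tray at (128,378), and the roller at (420,370) is still behind its gate. I'll release the lever gently and move clear.

```bash
python3 -m crank '{"grip":[0,0,0,0,0,0,0,0,0,0,0,0,0,0],"slide":[[0,0,0.6],[0,0,1.2],[0,0,1.8],[0,0,2.4],[0,0,3.0],[0,0,3.6],[0,0,4.2],[0,0,5],[0,0,8],[0,0,12],[0,0,16],[0,0,16],[0,0,16],[0,0,16]],"roll":[0,0,0,0,0,0,0,0,0,0,0,0,0,0]}'
python3 - <<'E'
from h import *
d=cam("side");a=cv2.resize(d["frame"][110:260,170:370,::-1],(800,600),interpolation=cv2.INTER_CUBIC)
cv2.imwrite("pics/s6.png",a)
E
```

```text
clock: 10.4
position: [0.6153, 0.153, 0.2148]
ee_rot: [-0.464, -0.532, -0.465, 0.534]
contact_force: [-0.6, -0.6, 0.3]
width: -0.0
```

View pics/s6.png

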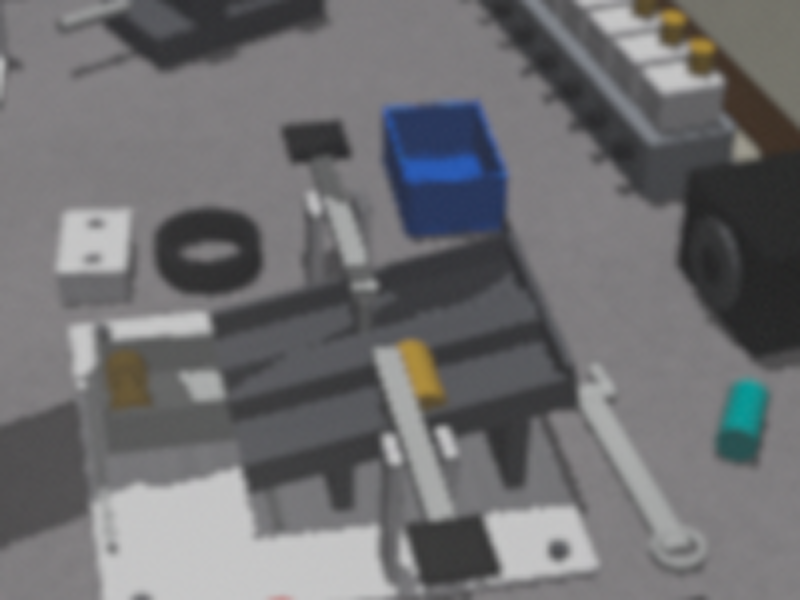

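The lever is level again, with its pad back at (315,142). The gate is shut, the pulley rests in the tray at (128,378), the roller hasn't moved and the arm is clear.

```bash
python3 -c "
from rig import manip
print(manip.sign_off())"
```

```text
the job is handed in; nothing more can be done
None
```

The job is done and handed in at about 10.4 s on the robot's clock, well inside the 45 s limit. The sign-off gives no verdict.

- **Tray:** I pushed it by its right wall to the left lane's stop. The push force rose to about 14 N with the fingers at feeder y = -5.7 mm. About -6 mm was expected with the tray at +40 mm.
- **Lever:** I pressed the left pad down to its stop, with the tip at 61 mm and about 20 N at the wrist. I held it there just over a second, and the pulley rolled into the tray. I then let the lever up gently and raised the arm clear.
- **Last checks:** the final side picture shows:
  - the pulley lying in the tray;
  - the left lever level with its gate shut;
  - the roller still behind its own gate;
  - the tape, block, bin and wrench where they were.

  The wrist force was back to about zero.
- **Disagreed or not checked:**
  - An automatic pad check in the side camera failed because its mask merged with the surroundings. I relied on the top view, where the pads measured 378 mm apart against 380 mm given.
  - I took no final top picture. The glue, collar and sensor were not in the last view, though the arm did not go near the sensor and an earlier picture, taken after the push, shows all three in place.

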